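# Seat a sample carousel on its key and lock it down

### The job

The empty sample carousel sits on the sampler's spindle but rides high, because the notch in its rim is not over the locating key. With a fingertip push it round until the notch stands over the key, press down on its hub until it is fully seated, then push the hold-down slide all the way in over the rim. Never lift or tip the carousel, and leave everything else on the desk where it is.

Things in the scene. Friction and masses are not known exactly. Their poses are not given: they have to be found in the camera images.
- sampler: White sampler unit fixed to the desk: housing 230 x 230 mm, top face 45 mm high, with a rear hump 75 mm high reaching 157 mm behind the spindle. Origin: on the desk under the spindle axis; x points to the hump at the rear, y left, z up. On top: spindle (16 mm thick), black collar round it, locating key at the front (-x) edge, hold-down slide at the front left.
- collar (a joint): Stiff collar round the spindle, 72 mm in diameter, that carries the carousel: m sunk, 0 = carousel riding high, 0.009 = carousel seated. It sinks only under about 5 N of push or more on the carousel, has no spring, and stays where it is pushed.
- key (a point): Locating key: an upright steel rib with a rounded crest, 10 mm wide, from 87 to 106 mm from the spindle axis, so that its outer end shows beyond the carousel's rim. This point is on the crest, 92 mm from the axis, 58.5 mm above the desk, 1.5 mm below the carousel while it rides high.
- carousel: Loose grey carousel, 0.35 kg, threaded on the spindle, free to turn either way: disc 190 mm wide, 8 mm thick, with a round hub. Origin: centre of its underside, 60 mm above the desk riding high, 51 mm seated; z up. Six round tube sleeves, 22 mm wide, tops 38 mm over the underside, stand 72 mm from the axis at 30, 90, 150 ... degrees in this frame. Seated, its x is parallel to the sampler's.
- notch (a point): The one notch in the carousel's rim, on its own -x side midway between two sleeves: 15 mm wide, open outward, cut in from 95 to 84 mm from the axis. This point is at the underside, 92 mm from the axis; seen from above it coincides with the key's point when the notch is over the key.
- hub_top (a point): Centre of the flat top of the carousel's hub, 80 mm in diameter, with a thin metal cap; 96 mm above the desk riding high, 87 mm when seated (36 mm over the underside). A thin radial web, 18 mm high over the disc, joins the hub to each sleeve; between neighbouring sleeves 50 mm are free.
- catch (a joint): Hold-down slide, m: 0 = drawn out, clear of the rim; 0.016 = fully in, its toe over the rim of the seated carousel. It moves straight toward the spindle axis, on a line 125 degrees counter-clockwise (from above) from the sampler's x axis. It needs about 2 N and stays where it is left. While the carousel is not seated, its rim blocks the slide at about 0.006.
- catch_tab (a point): Middle of the outer face of the slide's upright steel thumb tab (18 mm wide, 6 mm thick), 127 mm from the axis when drawn out, 81 mm above the desk; tab top 90 mm above the desk. The guide under it is 66.5 mm high, 26 mm wide and reaches 130 mm from the axis. Pushing this face toward the spindle drives the slide in.
- forceps: Bystander: steel forceps, 125 mm long, 10 mm high, lying flat beside the sampler. Origin at its underside.
- test_strip_box: Bystander: small black canister, 37 x 37 x 63 mm, standing beside the sampler. Origin at its underside.
- oil_bottle: Bystander: dropper bottle with a black cap, 30 mm across, 78 mm high, at the rear left corner of the sampler. Origin at its underside.
- slide_box: Bystander: grey slide box, 91 x 105 x 37 mm, left of the tall analyser. Origin at its underside.
- mouse: Bystander: computer mouse, 111 x 63 x 34 mm, at the left. Origin at its underside.
Not all that is in view belongs to the job. Leave any yellow look-alike of the carousel alone.

How it is judged:
On the way:
1. the carousel is fully seated, its notch round the key (z of carousel in the frame of sampler below 0.053 m and horizontal distance between notch and key below 0.006 m and angle between carousel's own z axis and vertical below 0.03 rad), for 0.2 s.
At the end, for the whole second after the job is handed in: The carousel is seated and at rest: its underside within 2 mm of its seat (less than 53 mm above the sampler's foot), level, its notch point within 6 mm of the key's point seen from above, and the hold-down slide is pushed in at least 13 of its 16 mm (all of step 1 and value of joint catch above 0.013 m and linear speed of carousel below 0.01 m/s); the robot touches nothing.
It fails at once if the carousel is lifted off its collar (more than 5 mm) (z of carousel in the frame of sampler above 0.065 m).
It fails at once if the carousel is tipped (angle between carousel's own z axis and vertical above 0.12 rad).
It fails at once if something else on the desk is pushed more than 15 mm or lifted (distance of any of forceps, test_strip_box, oil_bottle, slide_box, mouse from where it was at the start of the episode above 0.015 m).
It also fails if it takes over 59 s, if anything falls off the work surface, if the arm or the gripper's body presses on something with over 40 N, if the wrist force passes 120 N, or if a joint passes its speed limit or range.

### The arm

A 7-joint arm with a two-finger parallel gripper is mounted at the origin on a cart in front of the work surface, level with it; the furniture and walls round the work are solid. World frame = base frame: x ahead of the robot, y to its left, z up, the work surface at z = 0. Lengths are in m, angles in rad, forces in N, time in s.
With the tool pointing down it reaches from about 0.4 to 0.85 m from the base axis. Payload 10.4 kg.
Tool frame: the origin (TCP) lies at the very end of the fingers, on their centre line; the grasp point (between the pads) lies 19 mm behind it; z points along the fingers, y is the line along which they close (so a half turn about z gives the same grasp; the last joint's range is limited). The gripper opens to 87 mm and grips with 3 to 60 N. Pads are 19 mm wide; open, the fingers measure 117 mm over their backs; the gripper's body (75 mm by 190 mm) begins 51 mm behind the grasp point.
Start: joints at [-1.211, 0.332, -0.065, 1.46, 0.022, 1.35, -0.088], TCP at [0.233, 0.58, 0.223] pointing down, gripper open.
Joint ranges: [-2.6, 2.6], [-0.5, 2.12], [-1.47, 1.34], [0.16, 2.42], [-1.27, 4.41], [0.06, 2.06], [-2.6, 2.6]. Speed limits (rad/s): [2.22, 2.22, 2.79, 2.79, 3.14, 3.14, 3.14].

### API

Orientations are given as a unit quaternion [x, y, z, w].
In Python, from bench import r gives the robot as it stands.
- The arm moves only by the shell command python3 -m crank 'ROWS' [FORCE]. ROWS is JSON, a list that holds one entry, the list of rows, each a list of 5 numbers: the shift along the tool's x, y, z in mm, then the turn about the tool's z in degrees, then the opening, from -1 (shut) to 1 (fully open). A call has 1 to 20 rows; each row is the pose to reach, as a shift and turn from the pose commanded when the call began, along the tool's axes at that moment; what a row does not reach only later rows make up. A row lasts 1/10 s, in which the tool goes at most 50 mm and 8.59 degrees, less where a joint would pass 70% of its speed; a pose out of reach is approached as far as the arm can. A call with a gripper value outside its range is refused whole. The fingers move at their own pace and stop on an object; FORCE is the grip in N (left out, the last holds). Time passes only in rows, so rows that repeat a pose let the fingers close. It gives the time, the measured TCP pose, the force, the opening and the grip force at its end, in the units of the state.
- r.read_state(): the state, without advancing time (a new reading comes with each control period).
- r.camera(name): name is "scene" or "top" or "wrist"; returns a dict with "image" (420x560x3 uint8, red, green, blue), "vfov" (degrees; the focal length in pixels is half the picture's height over the tangent of half this angle, whatever the lens; pixels are square), "cx", "cy" (the principal point, pixels), "eye" and "attitude" of the camera in the world. Camera axes: x right, y down, z forward; pixel columns grow to the right and rows downward; lengths in m; the calibration is good to about 2 mm. A picture is of the moment at which its call begins. There is no depth.
- r.close_job(): hands the job in; it is judged then, once.
The state is a dict: "time": time; "joint_positions": joint angles; "joint_vel": joint speeds; "joint_torque": joint torques, N m; "ee_pos": TCP position; "eef_rot": TCP orientation; "ft_force": force on the tool from outside, world axes, zero at the start; "torque": the same for the moment, N m; "width": finger opening in m; "grip_force": force on a finger pad.
Only numpy, scipy, OpenCV 4.12 (cv2) and the standard library are available. Lean on these libraries where they do the work, as an engineer would, in place of code of your own. Each camera call takes 0.05 s, during which the arm holds its last target. There are 200 camera calls.

## Working session

There is one attempt and no reset: what is moved stays moved. The work goes in short steps, Python scripts to look and compute and a shell command to move; the robot and the scene stay as the last step left them, time stands still between calls to the robot, and variables do not carry over. Pictures are saved under pics/ and viewed, at most 10 in all, crops included, and the job is handed in when it is done.

```bash
ls; mkdir -p pics; cat > h.py <<'E'
import numpy as np, cv2
from bench import r
from scipy.spatial.transform import Rotation as R
def att(c):
    a=np.array(c["attitude"],float)
    return a if a.shape==(3,3) else R.from_quat(a).as_matrix()
def f(c): return c["image"].shape[0]/2/np.tan(np.radians(c["vfov"])/2)
def ray(c,u,v,z):
    d=att(c)@np.array([(u-c["cx"])/f(c),(v-c["cy"])/f(c),1]); e=np.array(c["eye"])
    return e+d*(z-e[2])/d[2]
def proj(c,p):
    q=att(c).T@(np.array(p)-c["eye"]); return q[:2]/q[2]*f(c)+[c["cx"],c["cy"]]
def save(n,im): cv2.imwrite("pics/"+n,cv2.cvtColor(im,cv2.COLOR_RGB2BGR))
E
python3 - <<'E'
from h import *
for n in("scene","top"):
    c=r.camera(n); save(n+"0.png",c["image"]); print(n,{k:c[k] for k in c if k!="image"})
s=r.read_state();print(s["time"],s["ee_pos"],s["eef_rot"],s["ft_force"],s["width"])
E
```

```text
pics
scene {'vfov': 47.79825745659265, 'cx': 288.42302094358246, 'cy': 204.5824849823069, 'eye': array([ 0.1573886 , -0.79013244,  1.17101554]), 'attitude': array([ 0.91792778, -0.22102906,  0.08611284, -0.31802408])}
top {'vfov': 49.22225907581846, 'cx': 278.33228328109817, 'cy': 208.44818953154052, 'eye': array([ 0.45009837, -0.03728325,  1.36981566]), 'attitude': array([ 0.71410369, -0.69846143,  0.03921797, -0.02587487])}
0.1 [0.23332316 0.57944159 0.22185688] [ 1.90228290e-01  9.81739683e-01 -6.20290870e-04 -8.93700843e-05] [ 0.15691415 -0.0523017  -0.34195928] 0.08692332843893041
```

View pics/top0.png

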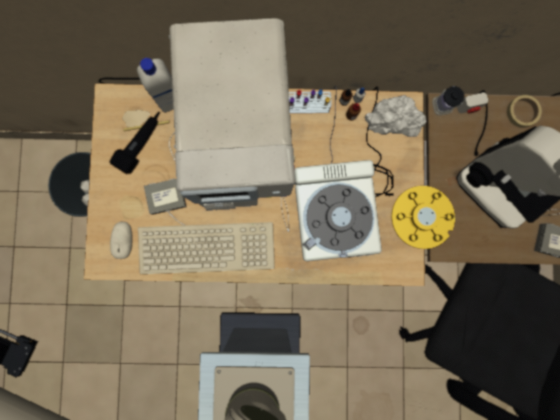

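View pics/scene0.png

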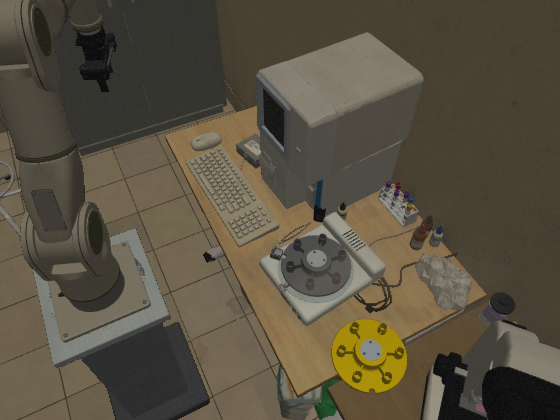

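Top view: grey carousel on the white sampler at (340,216), yellow look-alike at (424,217), to be left alone. The round dark disc at (80,185) is a stool. I choose the grey one and check it in a close crop.

```bash
python3 - <<'E'
from h import *
c=r.camera("top"); im=c["image"][145:275,270:400]
save("crop1.png",cv2.resize(im,(780,780)[:2] if 0 else (600,600),interpolation=cv2.INTER_CUBIC))
im=c["image"]; 
for p in[(338,216),(340,216)]: print(ray(c,*p,.096))
for p in[(297,181),(371,163),(381,252),(304,260)]: print(p,ray(c,*p,.045))
E
```

```text
[ 0.55067112 -0.22724002  0.096     ]
[ 0.55079851 -0.2328425   0.096     ]
(297, 181) [ 0.65448884 -0.11382648  0.045     ]
(371, 163) [ 0.7132327  -0.33070933  0.045     ]
(381, 252) [ 0.45319498 -0.36040714  0.045     ]
(304, 260) [ 0.42557376 -0.13798667  0.045     ]
```

View pics/crop1.png

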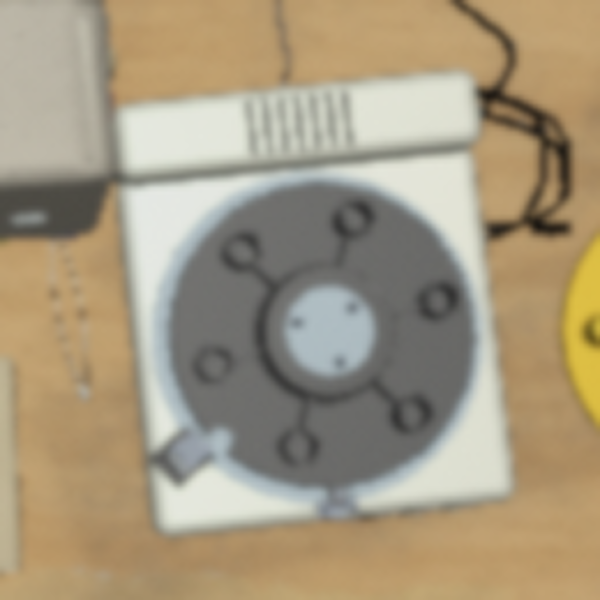

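Crop: grey disc, cap centre at crop (328,330), key tip showing at (338,503), slide tab at (185,458), six sleeves; the notch isn't discernible, so I'll fetch a wrist view.

```bash
cat >> h.py <<'E'
def delta(p):
    s=r.read_state(); M=R.from_quat(s["eef_rot"]).as_matrix()
    return np.round(M.T@(np.array(p)-s["ee_pos"])*1000,1)
E
python3 - <<'E'
from h import *
c=r.camera("top"); k=130/600
P=lambda u,v,z: ray(c,270+u*k,145+v*k,z)
ax=P(328,330,.096); key=P(338,503,.0585); print(ax,key,P(185,458,.09)); d=ax-key; print("yaw",np.degrees(np.arctan2(d[1],d[0])),np.hypot(*d[:2]))
for u,v in[(353,217),(438,300),(412,413),(298,447),(212,364),(240,250)]:
    q=P(u,v,.098)-ax; print(np.degrees(np.arctan2(q[1],q[0])),np.hypot(*q[:2]))
for a in[(297,181,371,163),(304,260,381,252),(371,163,381,252)]: q=ray(c,*a[2:],.045)-ray(c,*a[:2],.045); print(np.degrees(np.arctan2(q[1],q[0])))
s=r.read_state();print(R.from_quat(s["eef_rot"]).as_matrix().round(3))
print(delta([.45,.25,.35]),delta([.47,-.22,.35]))
E
```

```text
[ 0.54946559 -0.23584299  0.096     ] [ 0.44523143 -0.24881793  0.0585    ] [ 0.47044367 -0.15084093  0.09      ]
yaw 7.095607092173595 0.10503860139371442
-11.722319615831445 0.07049707133930433
-73.55437141553556 0.06918116728006406
-134.01330003675787 0.07075401560305908
165.95411067926108 0.07328371565191928
107.61138454995917 0.07370756715120808
48.926866352864636 0.07190156384692678
-74.84476148393658
-82.92098170442753
-173.48471855317115
[[-0.928  0.374 -0.   ]
 [ 0.374  0.928 -0.001]
 [-0.    -0.001 -1.   ]]
[-324.1 -224.9 -127.7] [-518.2 -653.4 -127.4]
```

```bash
python3 -m crank '[[[-40,-28,-16,0,-1],[-80,-56,-32,0,-1],[-120,-84,-48,0,-1],[-160,-112,-64,0,-1],[-200,-140,-80,0,-1],[-240,-168,-96,0,-1],[-280,-196,-112,0,-1],[-320,-225,-127,0,-1],[-340,-268,-127,0,-1],[-360,-310,-127,0,-1],[-380,-353,-127,0,-1],[-400,-396,-127,0,-1],[-420,-439,-127,0,-1],[-440,-482,-127,0,-1],[-460,-525,-127,0,-1],[-480,-568,-127,0,-1],[-500,-611,-127,0,-1],[-518,-653,-127,0,-1],[-518,-653,-127,0,-1]]]'; python3 - <<'E'
from h import *
c=r.camera("wrist"); save("w1.png",c["image"]); print({k:c[k] for k in c if k!="image"}); s=r.read_state(); print(s["ee_pos"],s["eef_rot"],s["joint_positions"])
E
```

```text
time: 2.1
ee_pos: [0.4682, -0.2259, 0.3496]
eef_rot: [0.195, 0.981, -0.001, 0.0]
ft_force: [-0.5, -0.9, 0.3]
width: 0.0007
grip_force: 0.0
{'vfov': 69.00090807938706, 'cx': 276.0463584949375, 'cy': 207.28411378448865, 'eye': array([ 0.39292673, -0.19348902,  0.51176679]), 'attitude': array([0.82126728, 0.55023406, 0.08280587, 0.12611787])}
[ 0.46901808 -0.22260339  0.34941512] [ 1.93133764e-01  9.81172295e-01 -4.98016272e-04 -1.70184893e-04] [-0.35807293  0.04156211  0.7483      1.55213256 -0.02723292  1.55913816
  1.57220393]
```

View pics/w1.png

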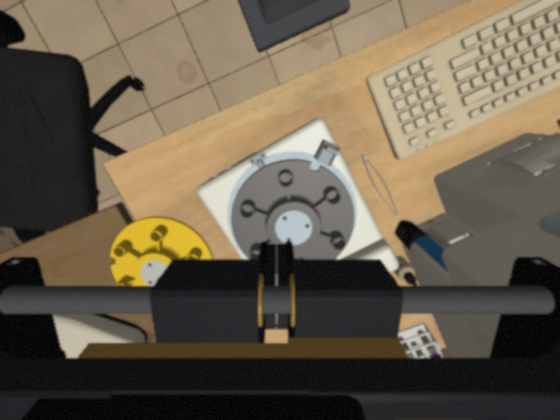

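Wrist view: carousel at (293,215), key at (258,160), slide tab at (325,152), forceps (378,180), canister (425,240), oil bottle (405,268). No notch on the front half of the rim; the rear is hidden by the fingers, so I shift to see it.

```bash
python3 -m crank '[[[-40,0,0,0,-1],[-75,10,0,0,-1],[-75,10,0,0,-1],[-75,10,0,0,-1]]]'; python3 - <<'E'
from h import *
c=r.camera("wrist"); im=c["image"]; ax=np.array([.5495,-.236,.068]); print(c["eye"],proj(c,ax))
u,v=proj(c,ax).astype(int); cr=im[max(v-100,0):v+100,u-110:u+110]; print(u,v)
save("w2.png",cv2.resize(cr,None,fx=3,fy=3,interpolation=cv2.INTER_CUBIC)[:600])
E
```

```text
time: 2.55
ee_pos: [0.5439, -0.237, 0.3483]
eef_rot: [0.19, 0.982, -0.0, -0.001]
ft_force: [-1.4, -0.5, 0.3]
width: 0.0002
grip_force: 0.0
[ 0.46869715 -0.20577741  0.51071552] [277.92640097 174.32479021]
277 174
```

View pics/w2.png

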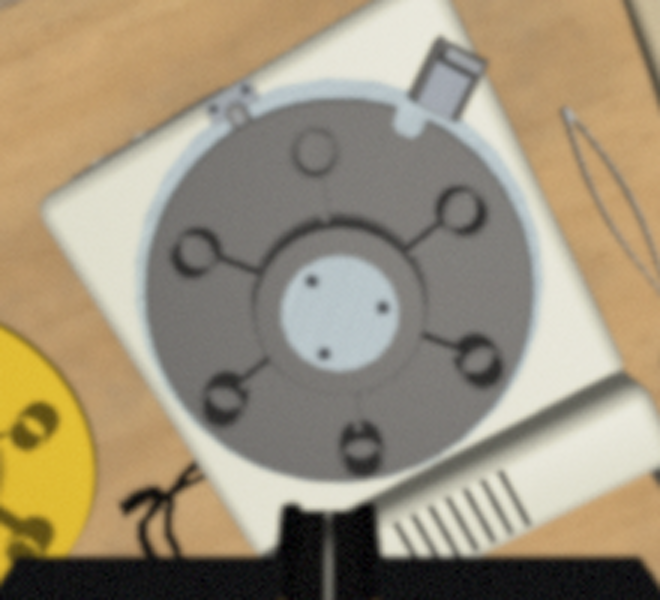

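The notch is at crop (408,120), showing the pale ring beside the slide tab, midway between two sleeves. World azimuth is about 137°, against 187° for the key, so a +50° turn (counter-clockwise) is needed. I'll push the sleeve at −133° from its clockwise side, front right.

```bash
python3 - <<'E'
from h import *
a=np.radians(-163); print(delta([.5495+.072*np.cos(a),-.236+.072*np.sin(a),.13]))
E
```

```text
[ 50.6 -41.3 219.3]
```

```bash
python3 -m crank '[[[25,-20,30,8,-1],[51,-41,60,16,-1],[51,-41,105,24,-1],[51,-41,150,28,-1],[51,-41,190,28,-1],[51,-41,219,28,-1],[51,-41,219,28,-1],[51,-41,219,28,-1]]]'; python3 - <<'E'
from h import *
s=r.read_state(); print(s["ee_pos"],R.from_quat(s["eef_rot"]).as_matrix().round(3).tolist(),s["joint_positions"].round(2) if hasattr(s["joint_positions"],"round") else 0)
for d in(-163,-158,-154,-149,-144,-139,-134,-129,-124,-119,-114,-109,-104,-101):
    a=np.radians(d); print(d,delta([.5495+.072*np.cos(a),-.236+.072*np.sin(a),.077]))
c=r.camera("wrist"); save("w3.png",c["image"])
E
```

```text
time: 3.4
ee_pos: [0.4807, -0.2571, 0.1319]
eef_rot: [0.422, 0.907, 0.0, 0.0]
ft_force: [0.0, 0.5, 1.1]
width: 0.0006
grip_force: 0.0
[ 0.48074027 -0.25706414  0.13190426] [[-0.644, 0.765, 0.001], [0.765, 0.644, 0.001], [-0.0, 0.001, -1.0]] [-0.3   0.29  0.83  1.82 -0.24  1.13  1.31]
-163 [ 0.1 -0.1 54.9]
-158 [-5.8 -2.3 54.9]
-154 [-10.6  -3.7  54.9]
-149 [-16.8  -5.   54.9]
-144 [-23.   -5.7  54.9]
-139 [-29.3  -5.9  54.9]
-134 [-35.6  -5.5  54.9]
-129 [-41.8  -4.6  54.9]
-124 [-47.9  -3.1  54.9]
-119 [-53.8  -1.1  54.9]
-114 [-59.6   1.4  54.9]
-109 [-65.1   4.4  54.9]
-104 [-70.4   7.8  54.9]
-101 [-73.4  10.1  54.9]
```

View pics/w3.png

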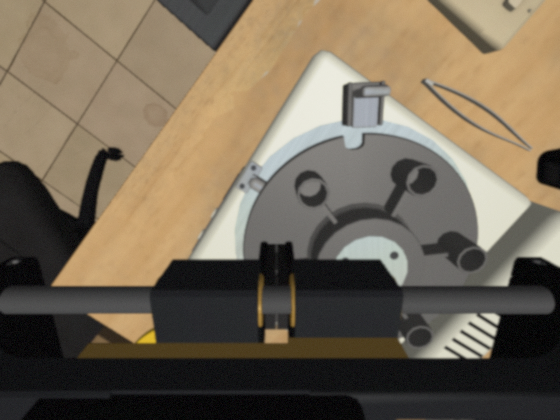

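Wrist view shows the notch clearly at (353,138), next to the slide, with the key at (250,178); the fingers are over the gap. Descend, then push most of the arc.

```bash
python3 -m crank '[[[0,0,30,0,-1],[0,0,55,0,-1],[0,0,55,0,-1],[-3,-1,55,0,-1],[-6,-2,55,-1,-1],[-11,-4,55,-3,-1],[-17,-5,55,-5,-1],[-23,-6,55,-8,-1],[-29,-6,55,-11,-1],[-36,-5.5,55,-14,-1],[-42,-4.5,55,-17,-1],[-48,-3,55,-20,-1],[-54,-1,55,-23,-1],[-59,1,55,-25,-1],[-61,2,55,-26,-1],[-62,2.5,55,-27,-1],[-62,2.5,55,-28,-1]]]'; python3 - <<'E'
from h import *
s=r.read_state(); p=s["ee_pos"];print(p,np.degrees(np.arctan2(p[1]+.236,p[0]-.5495)),s["ft_force"])
c=r.camera("wrist"); print(proj(c,[.5495,-.236,.068])); save("w4.png",c["image"])
c=r.camera("top"); save("t4.png",cv2.resize(c["image"][145:275,270:400],(600,600),interpolation=cv2.INTER_CUBIC))
E
```

```text
time: 5.15
ee_pos: [0.5228, -0.3034, 0.0762]
eef_rot: [0.19, 0.982, -0.0, 0.0]
ft_force: [-0.2, -0.6, -0.2]
width: 0.0007
grip_force: 0.0
[ 0.52283562 -0.30335249  0.07615759] -111.59826764172321 [-0.17413774 -0.5731553  -0.20500639]
[393.15383237 251.71031686]
```

View pics/w4.png

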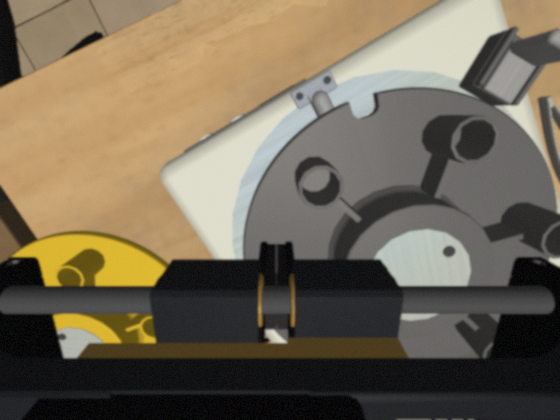

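Wrist view: notch at (362,103), key crest at (320,101); not there yet. Compute the remaining angle.

```bash
python3 - <<'E'
from h import *
c=r.camera("wrist"); A=np.array([.5495,-.236])
for n,u,v,z in[("notch",362,103,.068),("notchL",348,103,.068),("notchR",377,97,.068),("key",320,100,.0585),("keyout",318,91,.0585)]:
    q=ray(c,u,v,z)[:2]-A; print(n,np.degrees(np.arctan2(q[1],q[0]))%360,np.hypot(*q))
# cap ellipse centre check of axis
g=cv2.cvtColor(c["image"],cv2.COLOR_RGB2GRAY)
save("c5.png",cv2.resize(c["image"][70:130,290:410],None,fx=6,fy=6,interpolation=cv2.INTER_CUBIC))
for d in(-111.6,-109,-106,-103,-101,-99,-97):
    a=np.radians(d); print(d,delta([.5495+.0725*np.cos(a),-.236+.0725*np.sin(a),.077]))
E
```

```text
notch 175.0544994001503 0.09022705578645521
notchL 179.4214766695955 0.09263849551888652
notchR 169.934327071344 0.0912273623899074
key 186.28317526301157 0.09995867146014346
keyout 185.70522152137087 0.10469869078987158
-111.6 [-0.4 -0.3 -1.3]
-109 [-3.7 -0.2 -1.3]
-106 [-7.5  0.1 -1.3]
-103 [-11.2   0.6  -1.3]
-101 [-13.7   1.1  -1.3]
-99 [-16.2   1.6  -1.3]
-97 [-18.6   2.2  -1.3]
```

View pics/c5.png

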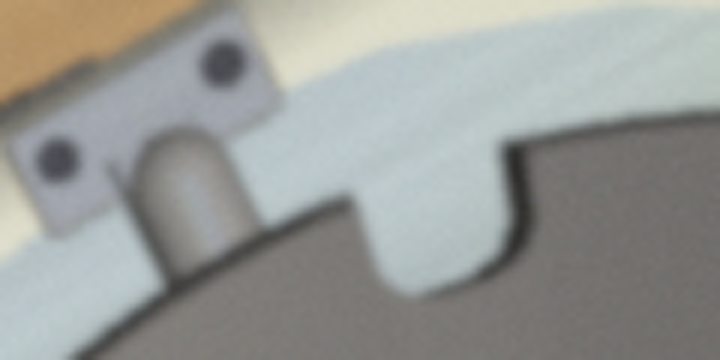

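Remaining turn is about 11°; push 10° slowly, then re-measure.

```bash
python3 -m crank '[[[-3.5,0,-1,0,-1],[-7,0,-1,-2,-1],[-10,0.5,-1,-4,-1],[-12,0.8,-1,-6,-1],[-13,1,-1,-8,-1],[-13,1,-1,-9,-1],[-13,1,-1,-9,-1]]]'; python3 - <<'E'
from h import *
s=r.read_state(); p=s["ee_pos"];print(p,np.degrees(np.arctan2(p[1]+.236,p[0]-.5495)),s["ft_force"])
c=r.camera("wrist"); A=[.5495,-.236]; a=np.radians(186.5)
u,v=proj(c,[A[0]+.095*np.cos(a),A[1]+.095*np.sin(a),.065]).astype(int);u0,v0=u-60,max(v-40,0); print(u0,v0)
save("c6.png",cv2.resize(c["image"][v0:v0+80,u0:u0+120],None,fx=6,fy=6,interpolation=cv2.INTER_CUBIC))
E
```

```text
time: 6.0
ee_pos: [0.5351, -0.3069, 0.0765]
eef_rot: [0.113, 0.994, 0.0, 0.0]
ft_force: [0.2, 0.0, 0.1]
width: 0.0002
grip_force: 0.0
[ 0.53508895 -0.30692972  0.07654057] -101.48466733420119 [0.20743324 0.01401815 0.06381426]
291 52
```

View pics/c6.png

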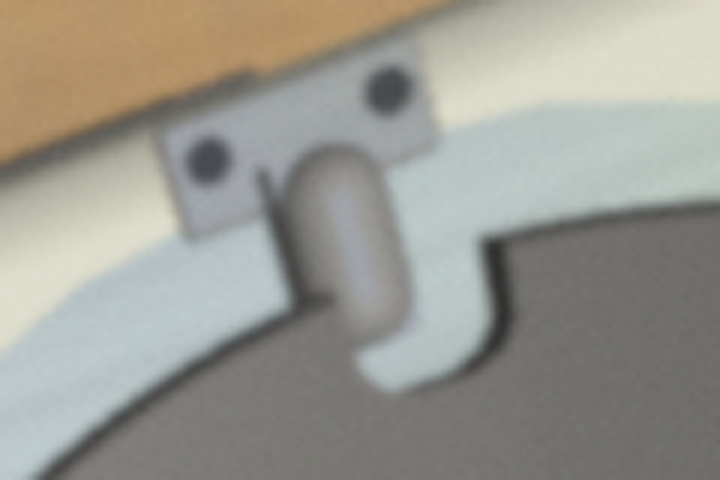

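Crop: key crest at (355,250), notch corners at (325,298) and (500,238); part of the way over the key.

```bash
python3 - <<'E'
from h import *
c=r.camera("wrist"); A=np.array([.5495,-.236])
for n,u,v,z in[("L",325,298,.068),("R",500,238,.068),("notchbottom",395,392,.060),("key",352,240,.0585),("key2",372,325,.0585),("ko",330,150,.0585)]:
    q=ray(c,291+u/6,52+v/6,z)[:2]-A; print(n,np.degrees(np.arctan2(q[1],q[0]))%360,np.hypot(*q))
for d in(-101.5,-99.5,-98.5,-97.5,-96.5):
    a=np.radians(d); print(d,delta([.5495+.0723*np.cos(a),-.236+.0723*np.sin(a),.0765]))
E
```

```text
L 189.46760122850327 0.09207003132266237
R 179.67986760130452 0.09230485426474325
notchbottom 185.89264870288113 0.08141328853753028
key 185.93331085413243 0.09560358108879555
key2 186.0186703068829 0.08779181639373526
ko 185.89792831606366 0.10368201059196529
-101.5 [-0.   0.1  0. ]
-99.5 [-2.6  0.2  0. ]
-98.5 [-3.8  0.2  0. ]
-97.5 [-5.1  0.4  0. ]
-96.5 [-6.3  0.5  0. ]
```

```bash
python3 -m crank '[[[-1,0,0,0,-1],[-1.8,0.1,0,0,-1],[-1.8,0.1,0,0,-1],[-1.8,0.1,0,0,-1]]]'; python3 - <<'E'
from h import *
c=r.camera("wrist"); A=[.5495,-.236]; s=r.read_state(); p=s["ee_pos"]; print(p)
a=np.radians(186); u,v=proj(c,[A[0]+.095*np.cos(a),A[1]+.095*np.sin(a),.065]).astype(int);u0,v0=u-60,max(v-40,0); print(u0,v0)
save("c7.png",cv2.resize(c["image"][v0:v0+80,u0:u0+120],None,fx=6,fy=6,interpolation=cv2.INTER_CUBIC))
E
```

```text
time: 6.5
ee_pos: [0.5368, -0.3071, 0.0765]
eef_rot: [0.113, 0.994, 0.0, -0.0]
ft_force: [0.4, 0.7, 0.8]
width: 0.0004
grip_force: 0.3
[ 0.53681343 -0.30710847  0.07648341]
292 49
```

View pics/c7.png

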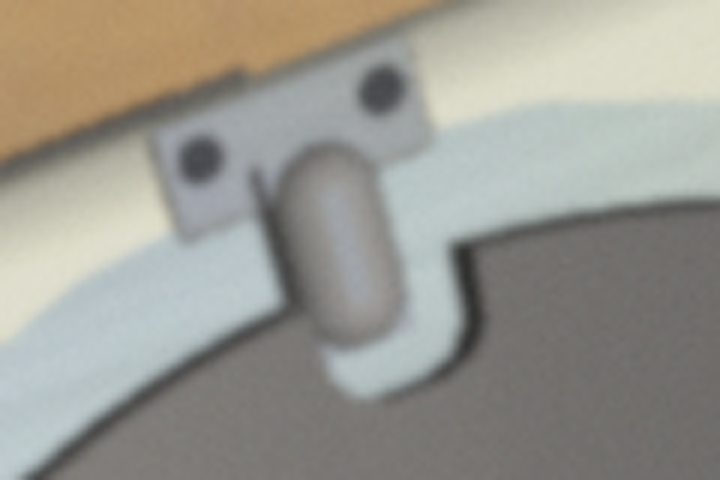

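Crop: key crest (345,240) now sits between notch corners (297,308) and (473,243), and by angle the two agree within about 0.3°. Back off, rise, and go over the hub.

```bash
python3 - <<'E'
from h import *
c=r.camera("wrist"); A=np.array([.5495,-.236])
for n,u,v,z in[("L",297,308,.068),("R",473,243,.068),("key",345,240,.0585)]:
    q=ray(c,292+u/6,49+v/6,z)[:2]-A; print(n,np.degrees(np.arctan2(q[1],q[0]))%360)
print(delta([.5495,-.236,.135]),delta([.5495,-.236,.096]))
E
python3 -m crank '[[[3,0,0,0,-1],[4,0,0,0,-1],[4,0,-30,0,-1],[4,0,-58,0,-1],[4,0,-58,0,-1]]]'; python3 -c "
from h import *
print(delta([.5495,-.236,.1]),R.from_quat(r.read_state()['eef_rot']).as_matrix().round(2)[:,1])"
```

```text
L 190.79398558181845
R 180.87875413818134
key 186.02015608790484
[  3.5  72.2 -58.5] [  3.5  72.2 -19.5]
time: 7.1
ee_pos: [0.5345, -0.3077, 0.1384]
eef_rot: [0.113, 0.994, -0.001, 0.003]
ft_force: [-0.4, 0.1, -0.1]
width: 0.0007
grip_force: 0.0
[ 1.6 73.3 38.3] [ 0.22  0.97 -0.  ]
```

```bash
python3 -m crank '[[[1,36,0,0,-1],[1.6,73,0,0,-1],[1.6,73,20,0,-1],[1.6,73,36,0,-1],[1.6,73,40,0,-1],[1.6,73,43,0,-1],[1.6,73,46,0,-1],[1.6,73,46,0,-1]]]'
```

```text
time: 7.9
ee_pos: [0.5471, -0.2356, 0.0885]
eef_rot: [0.113, 0.994, 0.0, -0.0]
ft_force: [-0.2, -0.0, -0.4]
width: 0.0005
grip_force: 0.0
```

```bash
python3 -m crank '[[[0,0,2,0,-1],[0,0,3,0,-1],[0,0,4,0,-1],[0,0,4,0,-1]]]'
```

```text
time: 8.3
ee_pos: [0.5473, -0.2359, 0.0874]
eef_rot: [0.114, 0.994, 0.001, 0.0]
ft_force: [-13.0, 7.5, 31.8]
width: 0.0004
grip_force: 15.6
```

```bash
python3 -m crank '[[[0,0,1,0,-1],[0,0,2,0,-1],[0,0,2,0,-1],[0,0,2,0,-1]]]'
```

```text
time: 8.7
ee_pos: [0.5474, -0.2359, 0.0872]
eef_rot: [0.114, 0.994, 0.001, 0.001]
ft_force: [-21.4, 11.3, 50.2]
width: 0.0006
grip_force: 25.5
```

Seated at hub height 0.087 m with solid reaction force. Now over to the slide.

```bash
python3 -m crank '[[[0,0,-20,0,-1],[0,0,-50,0,-1],[0,0,-50,0,-1]]]'; python3 - <<'E'
from h import *
a=np.radians(131.3); d=np.array([np.cos(a),np.sin(a)])
print(delta([*(np.array([.5495,-.236])+.148*d),.13]),R.from_quat(r.read_state()['eef_rot']).as_matrix().round(2)[:,1])
E
```

```text
time: 9.0
ee_pos: [0.5491, -0.2371, 0.1363]
eef_rot: [0.114, 0.994, -0.001, 0.003]
ft_force: [-0.3, -0.2, -0.2]
width: 0.0006
grip_force: 0.0
[120.1  87.4   5.6] [ 0.23  0.97 -0.  ]
```

```bash
python3 -m crank '[[[40,29,0,8,-1],[80,58,0,16,-1],[120,87,0,24,-1],[120,87,0,32,-1],[120,87,0,36,-1],[120,87,0,36,-1]]]'; python3 - <<'E'
from h import *
c=r.camera("wrist"); save("w8.png",c["image"]); print(R.from_quat(r.read_state()['eef_rot']).as_matrix().round(3)[:,:2].tolist())
a=np.radians(131.3); d=np.array([np.cos(a),np.sin(a)])
for q in(.148,.137,.120): print(q,delta([*(np.array([.5495,-.236])+q*d),.077]))
E
```

```text
time: 9.6
ee_pos: [0.4499, -0.1233, 0.1324]
eef_rot: [0.415, 0.91, 0.0, 0.0]
ft_force: [0.3, -0.1, 1.4]
width: 0.0005
grip_force: 0.0
[[-0.658, 0.753], [0.753, 0.658], [-0.0, 0.0]]
0.148 [-2.   0.6 55.4]
0.137 [-13.    0.6  55.4]
0.12 [-30.    0.6  55.4]
```

View pics/w8.png

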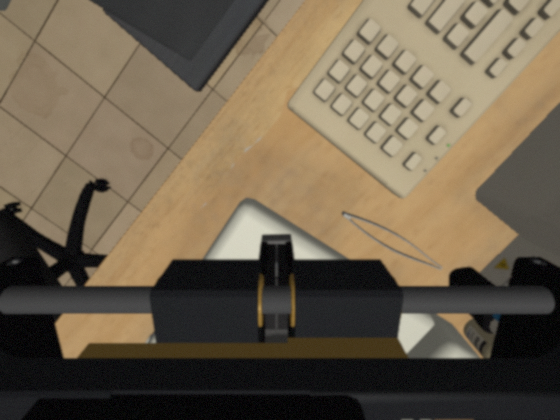

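Wrist view: fingers just outside the tab at the left front of the sampler, forceps (390,240) clear of the path. Descend and push the slide in.

```bash
python3 -m crank '[[[0,0.6,30,0,-1],[0,0.6,55,0,-1],[0,0.6,55,0,-1],[-6,0.6,55,0,-1],[-12,0.6,55,0,-1],[-17,0.6,55,0,-1],[-22,0.6,55,0,-1],[-26,0.6,55,0,-1],[-30,0.6,55,0,-1],[-30,0.6,55,0,-1]]]'
```

```text
time: 10.65
ee_pos: [0.469, -0.1432, 0.0773]
eef_rot: [0.414, 0.91, 0.001, -0.003]
ft_force: [-10.5, 11.1, 12.6]
width: 0.0003
grip_force: 7.7
```

```bash
python3 -m crank '[[[-2,0,0,0,-1],[-3,0,0,0,-1],[-3,0,0,0,-1]]]'; python3 - <<'E'
from h import *
s=r.read_state();p=s["ee_pos"]; print(np.hypot(p[0]-.5495,p[1]+.236))
E
```

```text
time: 10.95
ee_pos: [0.4692, -0.1434, 0.077]
eef_rot: [0.413, 0.911, 0.002, -0.005]
ft_force: [-19.9, 20.3, 20.6]
width: 0.0004
grip_force: 13.8
0.12259317301237281
```

Hard stop. Back away and check with a picture.

```bash
python3 -m crank '[[[15,0,0,0,-1],[28,0,0,0,-1],[28,0,-40,0,-1],[28,0,-85,0,-1],[60,0,-130,0,-1],[100,-20,-160,0,-1],[100,-40,-160,0,-1],[100,-40,-160,0,-1],[100,-40,-160,0,-1]]]'; python3 - <<'E'
from h import *
c=r.camera("top"); a=cv2.resize(c["image"][145:275,270:400],(560,560),interpolation=cv2.INTER_CUBIC); save("t9.png",a)
print(r.read_state()["ft_force"])
E
```

```text
time: 11.85
ee_pos: [0.3767, -0.0987, 0.2378]
eef_rot: [0.414, 0.91, 0.001, 0.001]
ft_force: [0.4, -0.7, 0.6]
width: 0.0005
grip_force: 0.0
[-0.04535288  0.16791162  0.4411012 ]
```

View pics/t9.png

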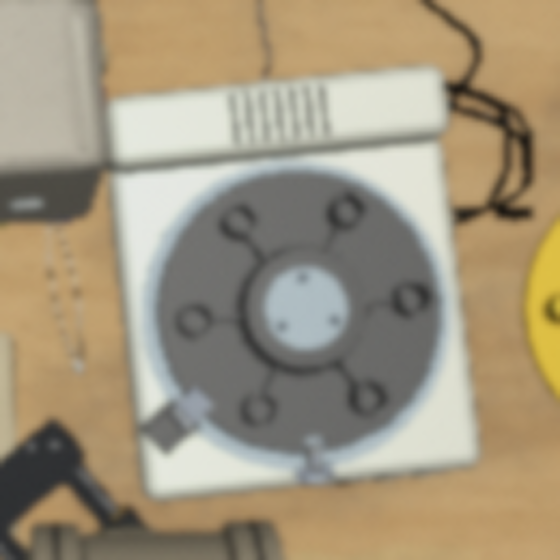

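Top view: key inside the notch at (315,445), slide tab at (195,405) with its toe over the rim. Numeric check of the tab radius.

```bash
python3 - <<'E'
from h import *
c=r.camera("top"); k=130/560
A=ray(c,270+305*k,145+307*k,.087)[:2]
for u,v in[(195,405),(188,412)]: print(A,np.hypot(*(ray(c,270+u*k,145+v*k,.09)[:2]-A)))
for u,v in[(185,458),(205,440)]: # before
    print(np.hypot(*(ray(c,270+u*130/600,145+v*130/600,.09)[:2]-[.5495,-.236])))
E
```

```text
[ 0.55080575 -0.23649795] 0.09690353883810743
[ 0.55080575 -0.23649795] 0.10333055642806724
0.11619797447882016
0.09988292242669985
```

```bash
python3 - <<'E'
from h import *
c=r.camera("top"); a=np.radians(131.3); d=np.array([np.cos(a),np.sin(a)]); A=np.array([.5502,-.2362])
ims=[cv2.cvtColor(cv2.imread("pics/top0.png"),cv2.COLOR_BGR2RGB),c["image"]]
rad=np.arange(.076,.142,.003); print((rad*1000).astype(int).tolist())
for im in ims:
    P=np.zeros((len(rad),3))
    t=np.array([-d[1],d[0]])
    for o in(-.004,0,.004):
        m=np.array([proj(c,[*(A+q*d+o*t),.09]) for q in rad],np.float32)
        P+=cv2.remap(im,m[:,:1],m[:,1:],cv2.INTER_LINEAR)[:,0].astype(float)/3
    print(P.mean(1).astype(int).tolist()); print((P[:,2]-P[:,0]).astype(int).tolist())
E
```

```text
[76, 79, 82, 85, 88, 91, 94, 97, 100, 103, 106, 109, 112, 115, 118, 121, 124, 127, 130, 133, 136, 139]
[109, 110, 111, 116, 129, 139, 144, 150, 158, 161, 159, 158, 157, 155, 150, 142, 124, 105, 114, 150, 178, 172]
[-2, -2, -1, 0, 4, 7, 10, 13, 15, 17, 16, 16, 16, 15, 12, 8, 3, 0, -3, -6, -9, -13]
[110, 109, 110, 115, 135, 152, 157, 158, 156, 150, 143, 130, 110, 101, 107, 109, 109, 110, 120, 151, 177, 172]
[-2, -1, -1, 0, 9, 14, 17, 17, 16, 14, 9, 5, 1, -1, -1, -2, -2, -1, -3, -6, -9, -12]
```

The slide moved about 14.5 mm (±1). One more firm push, a little higher on the tab, for certainty.

```bash
python3 -m crank '[[[-40,20,0,0,-1],[-72,39,30,0,-1],[-72,39,75,0,-1],[-72,39,120,0,-1],[-72,39,156,0,-1],[-72,39,156,0,-1],[-80,39,156,0,-1],[-88,39,156,0,-1],[-94,39,156,0,-1],[-98,39,156,0,-1],[-101,39,156,0,-1],[-103,39,156,0,-1],[-103,39,156,0,-1]]]'; python3 - <<'E'
from h import *
s=r.read_state();p=s["ee_pos"]; print(p,s["ft_force"],np.hypot(p[0]-.5495,p[1]+.236))
E
```

```text
time: 13.3
ee_pos: [0.4696, -0.144, 0.0816]
eef_rot: [0.413, 0.911, 0.003, -0.008]
ft_force: [-28.6, 29.2, 29.1]
width: 0.0002
grip_force: 20.4
[ 0.4695537  -0.14395189  0.08159808] [-28.61057389  29.20355912  29.11238712] 0.12191908922939466
```

Same stop under about 40 N: the slide is fully in. Retreat and hand in.

```bash
python3 -m crank '[[[15,0,0,0,-1],[30,0,0,0,-1],[30,0,-45,0,-1],[30,0,-90,0,-1],[60,0,-130,0,-1],[90,-20,-160,0,-1],[90,-20,-160,0,-1],[90,-20,-160,0,-1]]]'; python3 -c "
from h import *
c=r.camera('top'); save('t10.png',c['image']); print(r.read_state()['ft_force']); print(r.close_job())"
```

```text
time: 14.1
ee_pos: [0.4001, -0.096, 0.2434]
eef_rot: [0.414, 0.91, 0.002, 0.002]
ft_force: [0.3, -0.5, -0.7]
width: 0.0006
grip_force: 0.0
[-0.24099304 -0.65631596 -0.1705562 ]
the job is handed in; nothing more can be done
None
```

I turned the carousel until its notch stood over the key, pressed it down to its seat and pushed the slide in to its hard stop, then handed the job in at 14 s; no verdict came back, the slide's travel measured only about 14.5 mm (±1) of 16, and I viewed 12 pictures, two over the limit of 10.

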